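# Snap the tea caddy's lid rim shut

### The arm

A 7-joint arm with a two-finger parallel gripper is mounted at the origin on the work surface. World frame = base frame: x ahead of the robot, y to its left, z up, the work surface at z = 0. Lengths are in mm, angles in degrees, forces in N, time in s.
With the tool pointing down it reaches from about 425 to 950 mm from the base axis. Payload 4.7 kg.
Tool frame: the origin (TCP) lies at the very end of the fingers, on their centre line; the grasp point (between the pads) lies 19 mm behind it; z points along the fingers, y is the line along which they close (so a half turn about z gives the same grasp; the last joint's range is limited). The gripper opens to 87 mm and grips with 3 to 60 N. Pads are 19 mm wide; open, the fingers measure 117 mm over their backs; the gripper's body (75 mm by 190 mm) begins 51 mm behind the grasp point.
Start: joints at [73.917, 26.849, -2.785, 87.806, 1.381, 65.374, -4.715], TCP at [168.221, -653.721, 222.573] pointing down, gripper open.
Joint ranges: [-148.3, 148.3], [-19.14, 114.17], [-79.39, 73.82], [5.75, 140.21], [-59.74, 239.74], [12.07, 113.84], [-152.46, 152.46]. Speed limits (degrees/s): [147.25, 147.25, 180, 180, 180, 180, 180].

### API

Orientations are given as [roll, pitch, yaw] about the fixed x, y, z axes, in that order (R = Rz(yaw) Ry(pitch) Rx(roll)).
In Python, from workcell import env, camera, search_frame, tip_of gives the robot as it stands. The module is installed in compiled form; this text tells all that it offers.
- The arm moves only by the tool step_arm, never from a script. Its argument "increments" is a list of rows, each an object of numbers: "x", "y", "z": the shift along the tool's x, y, z in mm; "spin": the turn about the tool's z in rad; "grip": the finger opening in mm, from 0 to 87. A call has exactly 8 rows; each row is the pose to reach, as a shift and turn from the pose commanded when the call began, along the tool's axes at that moment; what a row does not reach only later rows make up. A row lasts 1/10 s, in which the tool goes at most 50 mm and 8.59 degrees, less where a joint would pass 70% of its speed; a pose out of reach is approached as far as the arm can. A call with a gripper value outside its range is refused whole. The fingers move at their own pace and stop on an object; "force" is the grip in N (left out, the last holds). Time passes only in rows, so rows that repeat a pose let the fingers close, or fill a call up. It gives the time, the measured TCP pose, the force, the opening and the grip force at its end, in the units of the state.
- env.observe(): the state, without advancing time (a new reading comes with each control period).
- camera(name): name is "scene" or "top" or "wrist"; returns a dict with "img" (384x512x3 uint8, red, green, blue), "depth" (384x512 float32, mm along the optical axis (not along the pixel's ray), 0 where there is no reading), "mtx" (3x3 intrinsics, pixels), "cam_to_world" (4x4, takes a point from camera to world coordinates). Camera axes: x right, y down, z forward; pixel columns grow to the right and rows downward; lengths in mm; the calibration is good to about 2 mm. A picture is of the moment at which its call begins.
- env.finish_job(): hands the job in; it is judged then, once.
Trained networks look in a picture, given as the dict that the camera call returned (one of the last four; its "shot" number tells which), for a name from the list of things; names that differ only in an ending like _2 or _b are one class to them, and where a whole thing is asked for, a point or a joint stands for the part that bears it (a point fixed in the world has none). Each returns a list of dicts, best first, with "confidence" (0 to 1); they miss things now and then, are a little off and sometimes report something else, mostly with a low value. They report only what shows in the picture. A call takes as long as a camera call.
- search_frame(query, picture): "bbox" ([left, top, right, bottom] in pixels, round what is visible of it).
- tip_of(query, picture): "pixel" ([column, row] in pixels: a listed point, or the origin of a listed thing).
The state is a dict: "time_s": time; "joint_pos": joint angles; "joint_vel": joint speeds; "tau": joint torques, N m; "eef_pos": TCP position; "orientation": TCP orientation; "force": force on the tool from outside, world axes, zero at the start; "wrist_torque": the same for the moment, N m; "grip_width": opening from 0.0 (shut) to 1.0 (fully open); "finger_force": force on a finger pad.
Only numpy, scipy, OpenCV 4.12 (cv2) and the standard library are available. Lean on these libraries where they do the work, as an engineer would, in place of code of your own. Each camera call takes 0.05 s, during which the arm holds its last target. There are 200 camera calls.

### The job

The lid of the blue tea caddy is on, but its snap rim is not fastened: press down on the rim with your fingertips, working round section by section, until all four sections have clicked fully shut, then move your hand clear. Only press: do not grip, lift, tip or shove the caddy, which should stay where it stands, and leave the spoon, coaster, honey dipper and mug around it undisturbed.

Things in the scene. Friction and masses are not known exactly. Their poses are not given: they have to be found in the camera images.
- caddy: Loose blue plastic tea caddy, about 0.7 kg, standing on the worktop, 110 (x) x 140 (y) mm over the lid. Origin at the centre of its underside, z up. Four pale-blue rim sections, each with a dark blue thumb mark at its middle, frame a fixed sunk blue panel (top 92 mm above the worktop) with a white flip-top flap (highest point 96 mm).
- rim_front_top (a point): Middle of the top face of the front rim section, the spot to press; moves with it: 103 mm above the worktop when open, 96 mm when shut (then on a hard stop). The section lies along the -x edge of the caddy, 18 x 140 mm, centre at (-46, 0) mm in the caddy frame.
- rim_back_top (a point): Middle of the top face of the back rim section, the spot to press; moves with it: 103 mm above the worktop when open, 96 mm when shut (then on a hard stop). The section lies along the +x edge, 18 x 140 mm, centre at (46, 0) mm in the caddy frame.
- rim_left_top (a point): Middle of the top face of the left rim section, the spot to press; moves with it: 103 mm above the worktop when open, 96 mm when shut (then on a hard stop). The section lies along the +y edge, 70 x 18 mm, centre at (0, 61) mm in the caddy frame.
- rim_right_top (a point): Middle of the top face of the right rim section, the spot to press; moves with it: 103 mm above the worktop when open, 96 mm when shut (then on a hard stop). The section lies along the -y edge, 70 x 18 mm, centre at (0, -61) mm in the caddy frame.
- rim_front (a joint): How far the front section is pressed straight down, m: 0 = standing open, 0.007 = fully shut. It moves on its own, resists with up to about 7 N, springs back up if let go before half way (0.0035), beyond that snaps down by itself and stays. Starts open.
- rim_back (a joint): How far the back section is pressed straight down, m: 0 = standing open, 0.007 = fully shut. It moves on its own, resists with up to about 7 N, springs back up if let go before half way (0.0035), beyond that snaps down by itself and stays. Starts open.
- rim_left (a joint): How far the left section is pressed straight down, m: 0 = standing open, 0.007 = fully shut. It moves on its own, resists with up to about 7 N, springs back up if let go before half way (0.0035), beyond that snaps down by itself and stays. Starts open.
- rim_right (a joint): How far the right section is pressed straight down, m: 0 = standing open, 0.007 = fully shut. It moves on its own, resists with up to about 7 N, springs back up if let go before half way (0.0035), beyond that snaps down by itself and stays. Starts open.
- spoon: Bystander: stainless measuring spoon lying on the worktop, 133 mm long, 40 mm wide, 14 mm high; bowl to -x. Origin on the worktop near its middle.
- coaster: Bystander: round green glass coaster, 96 mm across, 7 mm thick. Origin at the centre of its underside.
- dipper: Bystander: wooden honey dipper lying on the worktop, about 150 mm long, 27 mm thick at the ribbed head (+x end). Origin on the worktop near its middle.
- cup: Bystander: white porcelain mug, 76 mm across, 75 mm high, handle to its +y. Origin at the centre of its underside.

How it is judged (in metres and radians):
At the end, for the whole second after the job is handed in: All four rim sections are pressed down more than 5.5 of their 7 mm, the caddy stands upright (within 0.05 rad), at rest and within 40 mm of its start, and each bystander is within 25 mm of its start (value of joint each of rim_front, rim_back, rim_left, rim_right above 0.0055 m and distance of caddy from where it was at the start of the episode below 0.04 m and angle between caddy's own z axis and vertical below 0.05 rad and linear speed of caddy below 0.02 m/s and distance of each of spoon, coaster, dipper, cup from where it was at the start of the episode below 0.025 m); the robot touches nothing.
It fails at once if the caddy is lifted (more than 15 mm off the worktop) (height (world z) of caddy above 0.015 m).
It fails at once if the caddy is tipped (more than 0.25 rad) (angle between caddy's own z axis and vertical above 0.25 rad).
It fails at once if the caddy is shoved (more than 60 mm) (distance of caddy from where it was at the start of the episode above 0.06 m).
It fails at once if the spoon, coaster, dipper or mug is disturbed (moved more than 25 mm) (distance of any of spoon, coaster, dipper, cup from where it was at the start of the episode above 0.025 m).
It also fails if it takes over 45 s, if anything falls off the work surface, if the arm or the gripper's body presses on something with over 40 N, if the wrist force passes 120 N, or if a joint passes its speed limit or range.

## Working session

There is one attempt and no reset: what is moved stays moved. The work goes in short steps, Python scripts to look and compute and a tool call to move; the robot and the scene stay as the last step left them, time stands still between calls to the robot, and variables do not carry over. Pictures are saved under pics/ and viewed, at most 10 in all, crops included, and the job is handed in when it is done.

Besides the shell and the picture viewer there is one more tool, called after "Call:" as name(argument=value, ...) on one line, values as JSON. step_arm: Moves the arm, as the interface text tells. Its arguments: {"type":"object","properties":{"increments":{"type":"array","items":{"type":"object","properties":{"x":{"type":"number"},"y":{"type":"number"},"z":{"type":"number"},"spin":{"type":"number"},"grip":{"type":"number"}}}},"force":{"type":"number"}},"required":["increments"]}

```bash
mkdir -p pics
cat > h.py <<'E'
import numpy as np, cv2
from workcell import env, camera, search_frame, tip_of
def world(p,px,z=None):
    K=p["mtx"];T=np.array(p["cam_to_world"]);r=np.linalg.inv(K)@[px[0],px[1],1]
    if z is None:
        d=p["depth"][int(round(px[1])),int(round(px[0]))];c=r*d
        return T[:3,:3]@c+T[:3,3]
    w=T[:3,:3]@r;return T[:3,3]+w*(z-T[2,3])/w[2]
E
python3 - <<'E'
from h import *
np.set_printoptions(precision=1,suppress=True)
s=env.observe();print(s["eef_pos"],s["orientation"],s["time_s"],s["force"])
a=camera("top");b=camera("scene")
cv2.imwrite("pics/a.png",np.vstack([a["img"]])[:,:,::-1]);cv2.imwrite("pics/b.png",b["img"][:,:,::-1])
for n in ["rim_front_top","rim_back_top","rim_left_top","rim_right_top"]:
    for p in (a,b):
        for d in tip_of(n,p)[:2]: print(n,d["confidence"],np.array(d["pixel"]),world(p,d["pixel"]),world(p,d["pixel"],103))
for n in ["spoon","coaster","dipper","cup","caddy"]:
    for d in tip_of(n,a)[:1]: print(n,d["confidence"],np.array(d["pixel"]),world(a,d["pixel"]))
E
```

```text
[ 168.  -653.1  221.5] [-179.9    0.    14.4] 0.0 [-0.6 -1.   0.1]
rim_front_top 0.91 [228.3 235.1] [505.5  91.3  98.8] [505.6  91.  103. ]
rim_front_top 0.79 [235.7 162.3] [503.5  96.5 105.9] [499.7  98.9 103. ]
rim_front_top 0.66 [190.4 223.2] [552.7 -79.5   2.8] [ 660.8 -129.8  103. ]
rim_back_top 0.73 [217.7 201.7] [585.  116.4 104.5] [585.1 116.5 103. ]
rim_back_top 0.55 [257.5 172.4] [561.8 129.7  92.9] [573.9 121.1 103. ]
rim_left_top 0.75 [197.9 224.2] [531.7 163.3 104.3] [531.7 163.5 103. ]
rim_left_top 0.56 [260.5 162.3] [535.9 157.6 101.6] [537.6 156.3 103. ]
rim_left_top 0.42 [244.4 198.3] [612.   53.7  67.9] [650.4  28.4 103. ]
rim_right_top 0.71 [248.2 209.2] [566.8  43.6 102.7] [566.8  43.6 103. ]
rim_right_top 0.32 [224.7 219.1] [543.7 100.4  93.5] [543.5  99.7 103. ]
rim_right_top 0.7 [228.9 177.6] [555.8  41.8 105.9] [552.2  43.9 103. ]
spoon 0.89 [294.4 213.5] [559.3 -74.9   9.8]
coaster 0.96 [158.1 248.3] [471.1 279.5   6.4]
dipper 0.85 [179.4 168.4] [678.6 225.   15.7]
cup 0.88 [237.  152.5] [722.4  74.7   1.9]
caddy 0.82 [224.4 223. ] [534.4 101.1  93.1]
```

View pics/a.png

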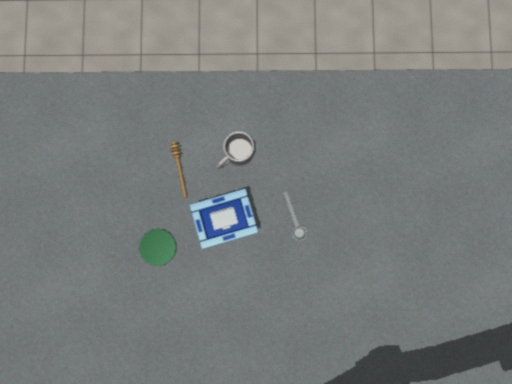

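View pics/b.png

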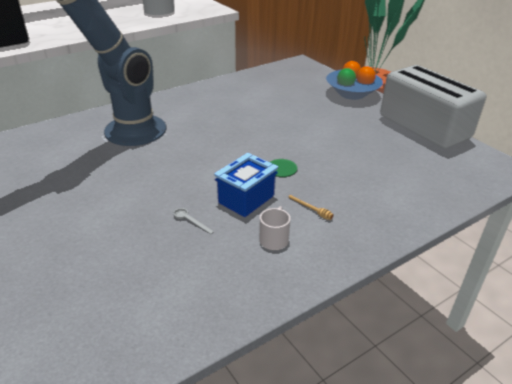

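The top view shows the caddy at about (224,219) with thumb marks at (228,237), (218,200), (199,225) and (249,211). The scene view confirms the lid is on and its surroundings are clear. That puts the caddy centre near (547,103.5) with a yaw of about 16.5°, which nearly matches the tool yaw. I'll approach with the fingers closed.

Call:
step_arm(increments=[{"x":39,"y":-28,"grip":0},{"x":78,"y":-57,"grip":0},{"x":117,"y":-85,"grip":0},{"x":156,"y":-114,"grip":0},{"x":195,"y":-142,"grip":0},{"x":234,"y":-171,"grip":0},{"x":273,"y":-199,"grip":0},{"x":312,"y":-228,"grip":0}], force=5)

```text
invalid input
```

Call:
step_arm(increments=[{"x":39,"y":-28,"z":0,"spin":0,"grip":0},{"x":78,"y":-57,"z":0,"spin":0,"grip":0},{"x":117,"y":-85,"z":0,"spin":0,"grip":0},{"x":156,"y":-114,"z":0,"spin":0,"grip":0},{"x":195,"y":-142,"z":0,"spin":0,"grip":0},{"x":234,"y":-171,"z":0,"spin":0,"grip":0},{"x":273,"y":-199,"z":0,"spin":0,"grip":0},{"x":312,"y":-228,"z":0,"spin":0,"grip":0}], force=5)

```text
time_s: 1.55
eef_pos: [414.6, -353.7, 222.9]
orientation: [179.9, -0.0, 14.4]
force: [0.7, -0.6, 0.4]
grip_width: 0.354
finger_force: 0.0
```

Call:
step_arm(increments=[{"x":25,"y":-43,"z":0,"spin":-0.035,"grip":0},{"x":50,"y":-86,"z":0,"spin":-0.035,"grip":0},{"x":75,"y":-129,"z":0,"spin":-0.035,"grip":0},{"x":100,"y":-172,"z":0,"spin":-0.035,"grip":0},{"x":125,"y":-215,"z":0,"spin":-0.035,"grip":0},{"x":150,"y":-258,"z":0,"spin":-0.035,"grip":0},{"x":175,"y":-301,"z":0,"spin":-0.035,"grip":0},{"x":200,"y":-344,"z":0,"spin":-0.035,"grip":0}])

```text
time_s: 2.35
eef_pos: [521.9, 29.6, 223.0]
orientation: [180.0, -0.1, 16.4]
force: [-0.0, -1.2, 0.6]
grip_width: 0.005
finger_force: 0.0
```

```bash
cat > look.py <<'E'
from h import *
import sys
np.set_printoptions(precision=1,suppress=True)
s=env.observe();print(s["eef_pos"],s["orientation"],s["time_s"],s["force"],s["grip_width"])
a=camera("wrist");cv2.imwrite("pics/%s.png"%sys.argv[1],a["img"][:,:,::-1])
for n in ["rim_front_top","rim_back_top","rim_left_top","rim_right_top"]:
    for d in tip_of(n,a)[:2]: print(n,d["confidence"],np.array(d["pixel"]),world(a,d["pixel"]),world(a,d["pixel"],103))
E
python3 look.py w1
```

```text
[521.9  29.6 223. ] [180.   -0.1  16.4] 2.35 [-0.  -1.2  0.6] 0.004821497217057384
rim_front_top 0.78 [184.5 189.5] [501.1  90.8 103.7] [500.9  90.9 103. ]
rim_back_top 0.97 [179.4  78.3] [591.2 116.  103.1] [591.2 116.1 103. ]
rim_left_top 0.72 [110.2 136. ] [529.3 161.8 104.2] [529.  162.2 103. ]
rim_left_top 0.59 [185.1 188.5] [502.1  90.5 103.4] [502.   90.6 103. ]
rim_right_top 0.67 [252.2 135.5] [563.8  46.4 104.3] [563.7  46.4 103. ]
rim_right_top 0.46 [ 39.9 143.3] [476.5 276.1   6.8] [505.9 218.9 103. ]
```

View pics/w1.png

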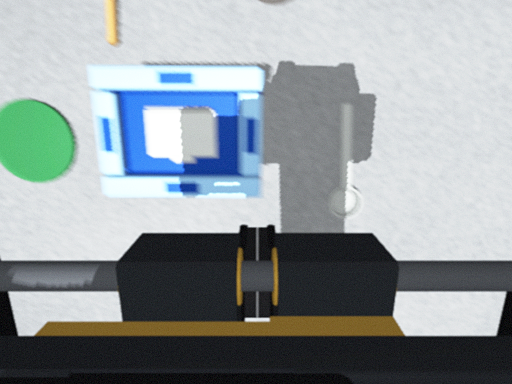

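The wrist view shows all four marks: front (182,188), back (176,77), left (108,134) and right (251,135). The measured heights are about 103–104, and the spacings of 94 and 121 agree with the given sizes. I'll press the right section first.

Call:
step_arm(increments=[{"x":22,"y":-2,"z":0,"spin":0,"grip":0},{"x":44,"y":-3,"z":20,"spin":0,"grip":0},{"x":44,"y":-3,"z":50,"spin":0,"grip":0},{"x":44,"y":-3,"z":80,"spin":0,"grip":0},{"x":44,"y":-3,"z":100,"spin":0,"grip":0},{"x":44,"y":-3,"z":108,"spin":0,"grip":0},{"x":44,"y":-3,"z":110,"spin":0,"grip":0},{"x":44,"y":-3,"z":110,"spin":0,"grip":0}])

```text
time_s: 3.4
eef_pos: [563.5, 42.3, 113.2]
orientation: [180.0, -0.1, 16.4]
force: [0.2, -1.0, 0.5]
grip_width: 0.003
finger_force: 0.0
```

Call:
step_arm(increments=[{"x":1,"y":-3,"z":4,"spin":0,"grip":0},{"x":1,"y":-3,"z":8,"spin":0,"grip":0},{"x":1,"y":-3,"z":10,"spin":0,"grip":0},{"x":1,"y":-3,"z":12,"spin":0,"grip":0},{"x":1,"y":-3,"z":14,"spin":0,"grip":0},{"x":1,"y":-3,"z":16,"spin":0,"grip":0},{"x":1,"y":-3,"z":17,"spin":0,"grip":0},{"x":1,"y":-3,"z":17,"spin":0,"grip":0}])

```text
time_s: 4.2
eef_pos: [563.1, 46.2, 96.4]
orientation: [180.0, 0.0, 16.4]
force: [-2.8, -0.2, 7.7]
grip_width: 0.006
finger_force: 4.0
```

Call:
step_arm(increments=[{"x":0,"y":0,"z":1,"spin":0,"grip":0},{"x":0,"y":0,"z":2,"spin":0,"grip":0},{"x":0,"y":0,"z":2,"spin":0,"grip":0},{"x":0,"y":0,"z":2,"spin":0,"grip":0},{"x":0,"y":0,"z":2,"spin":0,"grip":0},{"x":0,"y":0,"z":2,"spin":0,"grip":0},{"x":0,"y":0,"z":2,"spin":0,"grip":0},{"x":0,"y":0,"z":2,"spin":0,"grip":0}])

```text
time_s: 5.0
eef_pos: [563.1, 46.2, 96.2]
orientation: [179.9, 0.0, 16.4]
force: [-6.9, -1.8, 20.4]
grip_width: 0.005
finger_force: 10.1
```

The right section is on its hard stop. Next is the back section.

Call:
step_arm(increments=[{"x":0,"y":0,"z":-10,"spin":0,"grip":0},{"x":0,"y":0,"z":-26,"spin":0,"grip":0},{"x":16,"y":-20,"z":-28,"spin":0,"grip":0},{"x":31,"y":-40,"z":-28,"spin":0,"grip":0},{"x":46,"y":-60,"z":-28,"spin":0,"grip":0},{"x":46,"y":-60,"z":-24,"spin":0,"grip":0},{"x":46,"y":-60,"z":-18,"spin":0,"grip":0},{"x":46,"y":-60,"z":-16,"spin":0,"grip":0}])

```text
time_s: 5.8
eef_pos: [589.3, 115.1, 108.2]
orientation: [179.9, 0.2, 16.4]
force: [0.3, -0.1, -0.5]
grip_width: 0.004
finger_force: 0.0
```

```bash
python3 look.py w2
```

```text
[589.3 115.1 108.2] [179.9   0.2  16.4] 5.8 [ 0.3 -0.1 -0.5] 0.0036303227029855665
rim_back_top 0.89 [255.4 238.2] [597.5 118.7 122.5] [589.3 116.3 103. ]
rim_right_top 0.28 [254.5 237.1] [597.7 119.2 121.8] [589.8 117.  103. ]
```

View pics/w2.png

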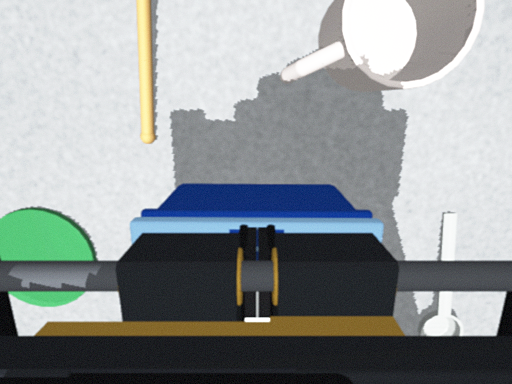

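The fingertips hang over the back mark at about (255,233), and the caddy hasn't moved. Pressing now.

Call:
step_arm(increments=[{"x":1,"y":-1,"z":4,"spin":0,"grip":0},{"x":1,"y":-1,"z":6,"spin":0,"grip":0},{"x":1,"y":-1,"z":8,"spin":0,"grip":0},{"x":1,"y":-1,"z":10,"spin":0,"grip":0},{"x":1,"y":-1,"z":12,"spin":0,"grip":0},{"x":1,"y":-1,"z":14,"spin":0,"grip":0},{"x":1,"y":-1,"z":15,"spin":0,"grip":0},{"x":1,"y":-1,"z":15,"spin":0,"grip":0}])

```text
time_s: 6.85
eef_pos: [590.9, 118.1, 96.3]
orientation: [180.0, -0.0, 16.4]
force: [-4.1, -2.6, 13.1]
grip_width: 0.005
finger_force: 6.5
```

Call:
step_arm(increments=[{"x":0,"y":0,"z":-10,"spin":0,"grip":0},{"x":0,"y":0,"z":-26,"spin":0,"grip":0},{"x":-16,"y":-20,"z":-28,"spin":0,"grip":0},{"x":-31,"y":-40,"z":-28,"spin":0,"grip":0},{"x":-47,"y":-60,"z":-28,"spin":0,"grip":0},{"x":-47,"y":-60,"z":-24,"spin":0,"grip":0},{"x":-47,"y":-60,"z":-18,"spin":0,"grip":0},{"x":-47,"y":-60,"z":-15,"spin":0,"grip":0}])

```text
time_s: 7.65
eef_pos: [529.6, 161.4, 109.2]
orientation: [180.0, -0.0, 16.3]
force: [0.1, -0.1, 0.8]
grip_width: 0.001
finger_force: 0.0
```

Call:
step_arm(increments=[{"x":0,"y":0,"z":4,"spin":0,"grip":0},{"x":0,"y":0,"z":6,"spin":0,"grip":0},{"x":0,"y":0,"z":8,"spin":0,"grip":0},{"x":0,"y":0,"z":10,"spin":0,"grip":0},{"x":0,"y":0,"z":12,"spin":0,"grip":0},{"x":0,"y":0,"z":14,"spin":0,"grip":0},{"x":0,"y":0,"z":15,"spin":0,"grip":0},{"x":0,"y":0,"z":15,"spin":0,"grip":0}])

```text
time_s: 8.45
eef_pos: [528.9, 162.5, 96.3]
orientation: [179.9, -0.0, 16.4]
force: [-4.5, -2.2, 14.9]
grip_width: 0.009
finger_force: 7.1
```

Call:
step_arm(increments=[{"x":0,"y":0,"z":-10,"spin":0,"grip":0},{"x":0,"y":0,"z":-26,"spin":0,"grip":0},{"x":-16,"y":20,"z":-28,"spin":0,"grip":0},{"x":-31,"y":40,"z":-28,"spin":0,"grip":0},{"x":-46,"y":61,"z":-28,"spin":0,"grip":0},{"x":-46,"y":61,"z":-24,"spin":0,"grip":0},{"x":-46,"y":61,"z":-18,"spin":0,"grip":0},{"x":-46,"y":61,"z":-15,"spin":0,"grip":0}])

```text
time_s: 9.25
eef_pos: [502.0, 91.9, 109.0]
orientation: [-180.0, -0.0, 16.5]
force: [-0.0, 0.8, -0.6]
grip_width: 0.006
finger_force: 0.0
```

Call:
step_arm(increments=[{"x":0,"y":0,"z":4,"spin":0,"grip":0},{"x":0,"y":0,"z":6,"spin":0,"grip":0},{"x":0,"y":0,"z":8,"spin":0,"grip":0},{"x":0,"y":0,"z":10,"spin":0,"grip":0},{"x":0,"y":0,"z":12,"spin":0,"grip":0},{"x":0,"y":0,"z":14,"spin":0,"grip":0},{"x":0,"y":0,"z":15,"spin":0,"grip":0},{"x":0,"y":0,"z":15,"spin":0,"grip":0}])

```text
time_s: 10.05
eef_pos: [502.1, 90.8, 96.2]
orientation: [179.9, -0.0, 16.4]
force: [-4.8, -0.6, 16.4]
grip_width: 0.004
finger_force: 7.9
```

Call:
step_arm(increments=[{"x":0,"y":0,"z":-15,"spin":0,"grip":0},{"x":0,"y":0,"z":-45,"spin":0,"grip":0},{"x":0,"y":0,"z":-90,"spin":0,"grip":0},{"x":0,"y":20,"z":-128,"spin":0,"grip":0},{"x":0,"y":45,"z":-128,"spin":0,"grip":0},{"x":0,"y":64,"z":-128,"spin":0,"grip":0},{"x":0,"y":64,"z":-128,"spin":0,"grip":0},{"x":0,"y":64,"z":-128,"spin":0,"grip":0}])

```text
time_s: 10.85
eef_pos: [519.7, 29.6, 222.2]
orientation: [-180.0, 0.0, 16.4]
force: [0.1, -0.2, -0.5]
grip_width: 0.002
finger_force: 0.0
```

```bash
python3 look.py w3
```

```text
[519.7  29.6 222.2] [-180.     0.    16.4] 10.85 [ 0.1 -0.2 -0.5] 0.002417345087840233
rim_back_top 0.78 [178.4  79.1] [587.9 117.9  96.8] [588.  116.5 103. ]
rim_left_top 0.96 [112.6 131.8] [529.9 162.5  98. ] [531.  160.6 103. ]
rim_right_top 0.82 [253.4 132.7] [563.3  46.   96. ] [564.   46.1 103. ]
```

View pics/w3.png

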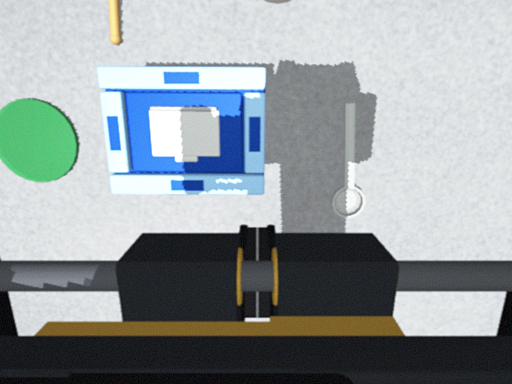

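Back (181,77), left (114,133) and right (254,134) now measure 96–98 mm high. I'll check the front mark at (187,185) before handing in. The caddy and bystanders look unmoved.

Run:
```python
from h import *
a=camera("wrist")
for box in [(172,202,182,188),(167,197,74,80)]:
    z=[world(a,(u,v))[2] for u in range(*box[:2]) for v in range(*box[2:])]
    print(np.median(z),np.std(z))
    m=np.median(z)
    if box[2]==182: ok=m<99.5
print(ok)
if ok: print(env.finish_job())
```

```text
96.65318997665113 0.665040982988109
96.6290917796396 0.6799821425112971
True
the job is handed in; nothing more can be done
None
```

All four rim sections are pressed fully shut (each measured about 96–98 mm high afterwards), the caddy did not visibly move, nor did the bystanders in view (the mug was mostly out of the last picture), the hand is clear, and the job was handed in at about 11 s of the 45 s allowed.

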